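# Settle the sketch projector's tilt plate

### The job

The sketch projector's tilt plate must be settled on its ball seats before tracing: with a fingertip, press down the rubber thumb pad on the plate's free corner until the pointer at the opposite corner has risen level with the sliding index on the scale, without running past it, and keep it there for about a second. Then let the plate come up gently under the finger, without letting it snap back, until it rests home again, and take the hand away. Leave the projector, thumbwheels, pointer, scale and index alone, do not lift or shift the mount, and leave the ink bottle, tape roll and paperweight where they are.

Things in the scene. Friction and masses are not known exactly. Their poses are not given: they have to be found in the camera images.
- mount: The tilt mount, standing loose on rubber feet on the bench, about 3 kg: a dark steel base plate, 170 mm square and 12 mm thick, its top 16 mm above the bench. Origin: centre of its underside at bench height. Its x axis runs along the square's diagonal from the free corner (-x, thumb pad) to the pivot corner (+x, pointer and scale); thumbwheel corners at +y and -y; z up.
- tilt_plate (a joint): Tilt of the aluminium top plate, rad: 0 at rest on its three ball seats, growing as the free corner goes down, stop at 0.26. Plate 160 mm square, 8 mm thick, diagonals along the mount's x and y, top 54 mm above the bench at rest. It tips about the line of the two thumbwheel tips: parallel to the mount's y, through its centre, 46 mm above the bench.
- thumb_pad: Black rubber disc, 28 mm across and 3 mm thick, on the top of the plate's free corner, its centre 90 mm from the tilt axis (mount x = -90 mm). Origin: centre of its underside, on the plate's top face. The spring below needs about 3 N here to start the plate moving, about 10 N at 0.18 rad, and snaps it back fast if let go.
- pad_top (a point): Centre of the thumb pad's upper face, 57 mm above the bench at rest.
- pointer: Dark steel pointer fixed to the plate's pivot corner, passing through the slot of the scale and ending in a level bar, 34 mm wide and 5 mm tall, in front of the scale's outer face. It rises as the free corner is pressed. Origin: on the tilt axis at the mount's centre.
- pointer_tip (a point): The +y end of the pointer's level bar, at half its height; 160 mm from the tilt axis on the side away from the pad, 46 mm above the bench at rest. Its rise is 160 mm times the sine of the tilt.
- index_mark (a point): The inner (-y) end of the sliding index, at half its height: a dark steel tab, 22 mm wide and 8 mm tall, that sits on the +y half of the scale beside the pointer bar, 10 to 30 mm above the pointer's rest height (a different height each time). It is level with the pointer when both points are at the same height above the bench.
- scale: White upright graduated plate, 68 mm wide, 72 mm high, 3 mm thick, with an upright slot, standing on the base beyond the pivot corner and facing the mount's +x; it carries the sliding index. Graduations every 4 mm. Origin: middle of its lower edge, 16 mm above the bench, mount x = 149.5 mm.
- projector: White pocket projector, 84 mm square and 32 mm high (top 92 mm above the bench with its focus slider), fixed on the middle of the tilt plate with its sides parallel to the plate's. Origin: centre of its underside. Its nearest corner is about 59 mm from the tilt axis, on the line to the pad.
- thumbwheels: The two brass levelling thumbwheels, 42 mm across, between base and plate under the plate's side corners at mount y = +100 and -100 mm, between 24 and 35 mm above the bench. Origin: midway between them, 16 mm above the bench.
- ink_bottle: Bystander: squat glass ink bottle, 58 mm across, 60 mm tall, black cap. Origin: centre of its underside.
- tape_roll: Bystander: roll of paper tape lying flat, 96 mm across, 76 mm bore, 24 mm high. Origin: centre of its underside.
- paperweight: Bystander: steel bar paperweight, 170 x 24 x 12 mm along its x axis, with a small ball knob in the middle up to 35 mm. Origin: centre of its underside.

How it is judged:
By the outcome, as a careful person would: the job done as asked, in the order asked, and still so for the second after the job is handed in, with the robot touching nothing.
It also fails if it takes over 38 s, if anything falls off the work surface, if the arm or the gripper's body presses on something with over 40 N, if the wrist force passes 120 N, or if a joint passes its speed limit or range.

### The arm

A 6-joint arm with a two-finger parallel gripper is mounted at the origin on the work surface. World frame = base frame: x ahead of the robot, y to its left, z up, the work surface at z = 0. Lengths are in m, angles in rad, forces in N, time in s.
With the tool pointing down it reaches from about 0.425 to 0.925 m from the base axis. Payload 12.5 kg.
Tool frame: the origin (TCP) lies midway between the tips of the shut fingers; the grasp point (between the pads) lies tcp_to_grasp behind it (tcp_to_grasp is the distance from the TCP to the grasp point, in m); z points along the fingers, y is the direction in which the jaws open and shut (so a half turn about z gives the same grasp; the last joint's range is limited). The gripper opens to 85 mm and grips with 20 to 120 N. Pads are 22 mm wide; open, the fingers measure 114 mm over their backs; the gripper's body (76 mm by 85 mm) begins 54 mm behind the grasp point. The pads swing forward as they close: fully open they stand 13 mm farther back than shut.
Start: joints at [-1.314, 0.491, 1.559, -0, 1.092, -0.106], TCP at [0.222, -0.584, 0.231] pointing down, gripper open.
Joint ranges: [-3.1, 3.1], [-0.84, 2.19], [0.05, 2.79], [-1.13, 4.28], [0.06, 2.93], [-2.69, 2.69]. Speed limits (rad/s): [2.22, 2.22, 2.79, 3.14, 3.14, 3.14].

### API

Orientations are given as a 3x3 rotation matrix whose columns are the frame's x, y, z axes.
In Python, from cell import * gives the robot as it stands. The module is installed in compiled form; this text tells all that it offers.
- The arm moves only by the shell command python3 -m jog 'ROWS' [OPENING] [FORCE]. ROWS is JSON, a list of rows, each a list of 4 numbers: the shift along the tool's x, y, z in mm, then the turn about the tool's z in degrees. In form: [[tx, ty, tz, yaw], ...]. A call has 1 to 12 rows; each row is the pose to reach, as a shift and turn from the pose commanded when the call began, along the tool's axes at that moment; what a row does not reach only later rows make up. A row lasts 1/8 s, in which the tool goes at most 62.5 mm and 10.7 degrees, less where a joint would pass 70% of its speed; a pose out of reach is approached as far as the arm can. A call with a gripper value outside its range is refused whole. OPENING is the opening in per cent of the stroke, from 0 (shut) to 100 (fully open), set as the call begins (- or left out, the last holds). The fingers move at their own pace and stop on an object; FORCE is the grip in N (left out, the last holds). Time passes only in rows, so rows that repeat a pose let the fingers close. It gives the time, the measured TCP pose, the force and the opening at its end, in the units of the state.
- read_state(): the state, without advancing time (a new reading comes with each control period).
- capture(name): name is "scene" or "top" or "wrist"; returns a dict with "pixels" (400x640x3 uint8, blue, green, red), "fovy" (degrees; the focal length in pixels is half the picture's height over the tangent of half this angle, whatever the lens; pixels are square), "cx", "cy" (the principal point, pixels), "view" (4x4, takes a point from world to camera coordinates). Camera axes: x right, y up, looking along -z (the intrinsics and any distortion apply to the point x, -y, -z); pixel columns grow to the right and rows downward; lengths in m; the calibration is good to about 2 mm. The wrist camera is an equidistant fisheye: a pixel r from the principal point sees the ray r / f radians off the axis. A picture is of the moment at which its call begins. There is no depth.
- job_done(): hands the job in, once; it reports no verdict.
The state is a dict: "time": time; "q": joint angles; "dq": joint speeds; "effort": joint torques, N m; "position": TCP position; "tcp_rot": TCP orientation; "ft_force": force on the tool from outside, world axes, zero at the start; "wrist_torque": the same for the moment, N m; "opening": finger opening in m.
Only numpy, scipy, OpenCV 4.12 (cv2) and the standard library are available. Lean on these libraries where they do the work, as an engineer would, in place of code of your own. Each camera call takes 0.05 s, during which the arm holds its last target. There are 200 camera calls.

## Working session

There is one attempt and no reset: what is moved stays moved. The work goes in short steps, Python scripts to look and compute and a shell command to move; the robot and the scene stay as the last step left them, time stands still between calls to the robot, and variables do not carry over. Pictures are saved under pics/ and viewed, on a budget of 10 in all, crops included, one or two more only if the job needs it, and the job is handed in when it is done.

```bash
mkdir -p pics
cat > h.py <<'E'
from cell import *
import numpy as np, cv2
def K(c): return 200/np.tan(np.radians(c["fovy"])/2)
def ray(c,u,v):
    V=np.array(c["view"]);R=V[:3,:3];o=-R.T@V[:3,3];f=K(c)
    d=np.array([(u-c["cx"])/f,-(v-c["cy"])/f,-1.]);return o,R.T@d
def onz(c,u,v,z):
    o,d=ray(c,u,v);return o+d*(z-o[2])/d[2]
def proj(c,p):
    V=np.array(c["view"]);q=V[:3,:3]@np.array(p)+V[:3,3];f=K(c)
    return c["cx"]+f*q[0]/-q[2],c["cy"]+f*-q[1]/-q[2]
E
python3 - <<'E'
from h import *
for n in("scene","top"):
    c=capture(n);cv2.imwrite(f"pics/{n}1.png",c["pixels"]);print(n,c["fovy"],c["cx"],c["cy"],[k for k in c],np.round(c["view"],3).tolist())
s=read_state();print(s)
E
```

```text
scene 55.77241761883433 317.2975496877779 198.13814070908933 ['pixels', 'fovy', 'cx', 'cy', 'view'] [[0.875, 0.484, 0.014, -0.576], [-0.41, 0.727, 0.55, 0.161], [0.256, -0.487, 0.835, -0.943], [0.0, 0.0, 0.0, 1.0]]
top 53.09362396103481 330.8623733775825 199.28960846722094 ['pixels', 'fovy', 'cx', 'cy', 'view'] [[-0.022, -1.0, 0.003, 0.082], [0.985, -0.021, 0.174, -0.63], [-0.173, 0.007, 0.985, -0.84], [0.0, 0.0, 0.0, 1.0]]
{'time': 0.1, 'q': array([-1.31359638e+00,  4.91477237e-01,  1.55937042e+00, -4.03667710e-06,
        1.09172756e+00, -1.05593457e-01]), 'dq': array([ 0.00021973, -0.00139874, -0.00027429,  0.00157199,  0.00125537,
        0.00084827]), 'effort': array([ 2.98326930e-03, -6.19444799e+01, -2.62025410e+01, -1.15034513e-04,
        2.89286676e-03,  2.79286115e-05]), 'position': array([ 0.2217782 , -0.584117  ,  0.23080611]), 'tcp_rot': array([[ 9.34908480e-01,  3.54888814e-01, -2.53403206e-04],
       [ 3.54888891e-01, -9.34908003e-01,  9.49334024e-04],
       [ 9.99993409e-05, -9.77470412e-04, -9.99999517e-01]]), 'ft_force': array([-0.11094801,  0.70931444, -0.0886925 ]), 'wrist_torque': array([ 0.03068629, -0.01261967,  0.03329904]), 'opening': 0.0854647677862565}
```

View pics/scene1.png

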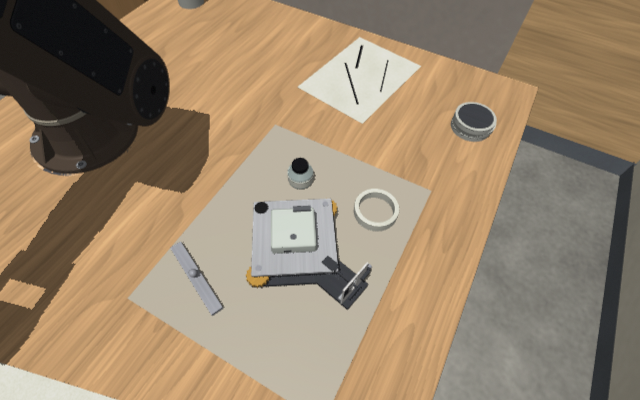

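View pics/top1.png

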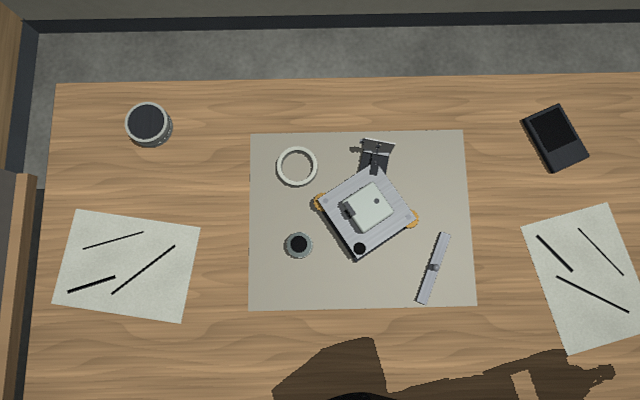

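The scene view shows the pad at (261,207) and the scale near (355,285). The top view shows the pad at (360,249) and the scale near (375,148). Next I'll measure the pad, the mount axis and the thumbwheels, and zoom in on the scale.

Run:
```python
from h import *
t=capture("top");s=capture("scene")
def dark(c,u,v,r=14,th=40):
    g=c["pixels"].max(2);m=np.zeros_like(g);m[v-r:v+r,u-r:u+r]=(g[v-r:v+r,u-r:u+r]<th)*255
    n,l,st,ce=cv2.connectedComponentsWithStats(m);k=l[v,u];return ce[k],st[k]
for c,u,v in((t,360,249),(s,261,207)):
    ce,st=dark(c,u,v);print(ce,st,onz(c,*ce,.057))
# brass
for c in(t,s):
    h=cv2.cvtColor(c["pixels"],cv2.COLOR_BGR2HSV)
    m=cv2.inRange(h,(12,130,110),(28,255,255));m[:, :240]=0;m[:,440:]=0
    m[:140]=0;m[300:]=0
    n,l,st,ce=cv2.connectedComponentsWithStats(m)
    print([(ce[i].round(1),st[i]) for i in range(1,n) if st[i,4]>25])
a=cv2.resize(s["pixels"][190:320,235:385],None,fx=5,fy=4.6,interpolation=cv2.INTER_CUBIC)
cv2.imwrite("pics/s2.png",cv2.resize(s["pixels"][245:315,310:390],None,fx=8,fy=8,interpolation=cv2.INTER_CUBIC))
a=cv2.resize(t["pixels"][130:270,300:430],None,fx=4.2,fy=4.2,interpolation=cv2.INTER_CUBIC);cv2.imwrite("pics/t2.png",a)
```

```text
[359.11764706 248.03921569] [354 243  11  11 102] [0.52159114 0.00928331 0.057     ]
[260.61052632 207.28421053] [255 202  12  11  95] [0.52323407 0.00521983 0.057     ]
[(array([317.4, 200.8]), array([314, 193,  11,  18,  60], dtype=int32)), (array([412.8, 221.4]), array([406, 211,  12,  17,  63], dtype=int32))]
[(array([333.8, 206.9]), array([332, 201,   5,  14,  43], dtype=int32)), (array([255.6, 279. ]), array([246, 268,  23,  19, 191], dtype=int32))]
```

View pics/s2.png

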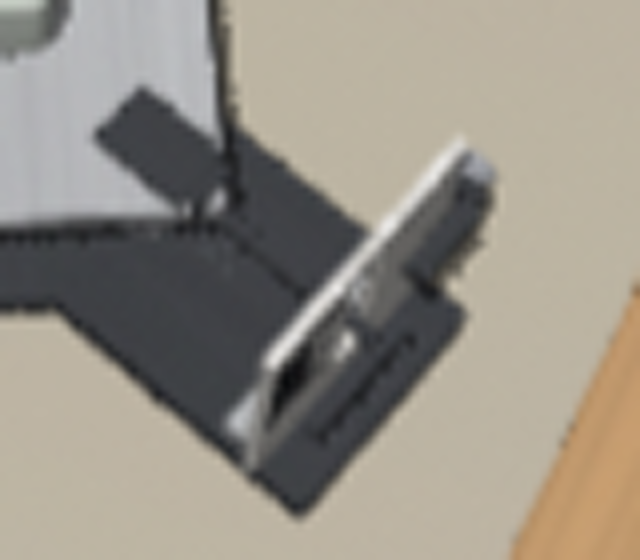

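View pics/t2.png

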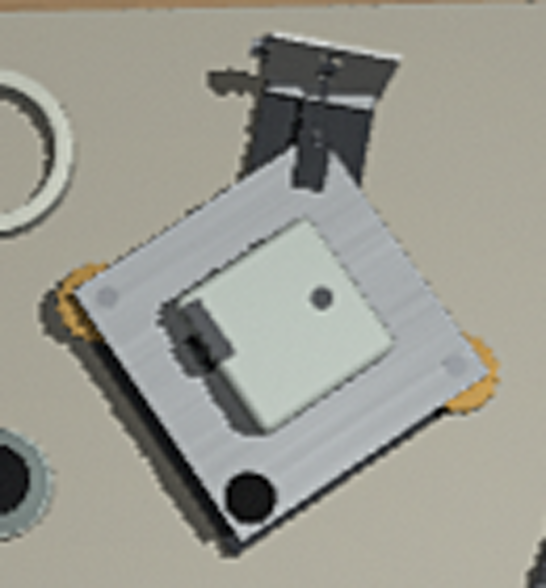

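The plate corners in the top view are at about (317.9,199.8), (416.7,219.3) and (356.4,260.5). The index can't be read from this side, so the wrist camera has to see the scale's outer face.

```bash
cat >> h.py <<'E'
def wray(c,u,v):
    V=np.array(c["view"]);R=V[:3,:3];o=-R.T@V[:3,3];f=K(c)
    a=np.array([u-c["cx"],v-c["cy"]]);r=np.hypot(*a);th=r/f
    d=np.array([a[0]/r*np.sin(th),-a[1]/r*np.sin(th),-np.cos(th)]);return o,R.T@d
def wproj(c,p):
    V=np.array(c["view"]);q=V[:3,:3]@np.array(p)+V[:3,3];f=K(c)
    r=np.hypot(q[0],q[1]);th=np.arctan2(r,-q[2]);return c["cx"]+f*th*q[0]/r,c["cy"]-f*th*q[1]/r
E
python3 - <<'E'
from h import *
t=capture("top")
L=onz(t,317.9,199.8,.054);Rr=onz(t,416.7,219.3,.054);B=onz(t,356.4,260.5,.054)
print(L,Rr,B);y=L-Rr;y/=np.linalg.norm(y);x=np.array([y[1],-y[0],0]);C=(L+Rr)/2;print("len",np.linalg.norm(L-Rr),"x",x,np.degrees(np.arctan2(x[1],x[0])),"C",C)
P=np.array([.5224,.0073,.057]);d=C-P;print(np.linalg.norm(d[:2]),np.degrees(np.arctan2(d[1],d[0])))
for m in(.16,.2,.25,.3):print(m,C+m*x, np.linalg.norm((C+m*x)[:2]))
w=capture("wrist");V=np.array(w["view"]);o=-V[:3,:3].T@V[:3,3];s=read_state()
print(w["fovy"],w["cx"],w["cy"],"cam in tool",s["tcp_rot"].T@(o-s["position"]),"cam axes in tool\n",(s["tcp_rot"].T@V[:3,:3].T).round(3))
cv2.imwrite("pics/w0.png",w["pixels"])
E
```

```text
[0.63099593 0.0975958  0.054     ] [ 0.582343   -0.12095482  0.054     ] [0.49488877 0.0159094  0.054     ]
len 0.22390059945390936 x [ 0.97610554 -0.217297    0.        ] -12.550321950684273 C [ 0.60666946 -0.01167951  0.054     ]
0.08638034788097984 -12.692601697829577
0.16 [ 0.76284635 -0.04644703  0.054     ] 0.7642590403728536
0.2 [ 0.80189057 -0.05513891  0.054     ] 0.8037840433832429
0.25 [ 0.85069585 -0.06600376  0.054     ] 0.8532525551704283
0.3 [ 0.89950113 -0.07686861  0.054     ] 0.9027796283768341
65.70646984690485 323.48022491963627 202.71801758979157 cam in tool [ 0.08372102  0.00036802 -0.14242397] cam axes in tool
 [[-0.001  0.947  0.322]
 [ 1.     0.     0.   ]
 [ 0.     0.322 -0.947]]
```

```bash
python3 -m jog '[[55,-18,0,9],[110,-36,0,18],[165,-54,0,27],[225,-72,10,33],[285,-90,20,33],[345,-108,30,33],[405,-128,45,33],[465,-147,60,33],[525,-166,80,33],[585,-185,100,33],[645,-205,120,33],[702,-223,141,33]]' 0; python3 -m jog '[[0,0,0,0],[0,0,0,0]]'
python3 - <<'E'
from h import *
w=capture("wrist");print(read_state()["position"],read_state()["ft_force"],read_state()["time"])
C=np.array([.609,-.012,0]);x=np.array([.976,-.217,0]);y=np.array([.217,.976,0]);z=np.array([0,0,1.])
for p in((.16,.017,.046),(.16,-.017,.046),(.1525,.02,.07)):print(p,wproj(w,C+p[0]*x+p[1]*y+p[2]*z))
cv2.imwrite("pics/w1.png",w["pixels"])
E
```

```text
time: 1.8
position: [0.7862, -0.1366, 0.0959]
tcp_rot: [[0.977, -0.211, 0.0], [-0.211, -0.977, -0.0], [0.0, 0.0, -1.0]]
ft_force: [-0.1, -1.5, 0.2]
opening: -0.0001
time: 2.05
position: [0.7845, -0.138, 0.0961]
tcp_rot: [[0.977, -0.211, -0.001], [-0.211, -0.977, -0.0], [-0.001, 0.0, -1.0]]
ft_force: [-0.4, -0.9, 0.8]
opening: 0.0002
[ 0.78435676 -0.13879135  0.09688485] [ 0.30909254 -0.05801638 -0.00981166] 2.1
(0.16, 0.017, 0.046) (np.float64(191.99820407097295), np.float64(271.56895139619195))
(0.16, -0.017, 0.046) (np.float64(232.88667002623717), np.float64(274.09929473556303))
(0.1525, 0.02, 0.07) (np.float64(178.91095893363536), np.float64(296.6343710376769))
```

View pics/w1.png

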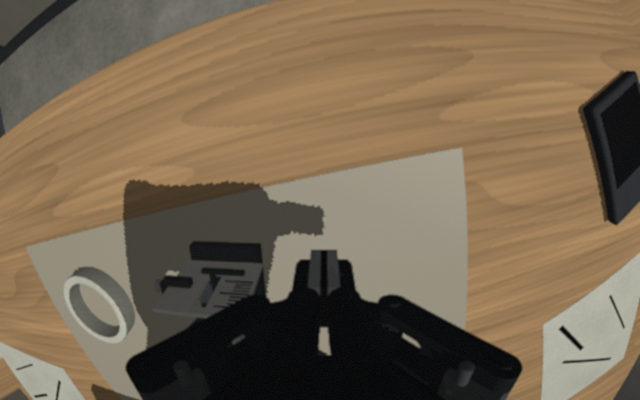

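The wrist view shows the pointer bar near (225,270) and the index near (178,283). I'll zoom in.

Run:
```python
import cv2
a=cv2.imread("pics/w1.png")[232:332,140:280]
a=cv2.convertScaleAbs(a,alpha=1.8,beta=0)
cv2.imwrite("pics/w1c.png",cv2.resize(a,None,fx=5.6,fy=5.6,interpolation=cv2.INTER_CUBIC))
```

```text
(no output)
```

View pics/w1c.png

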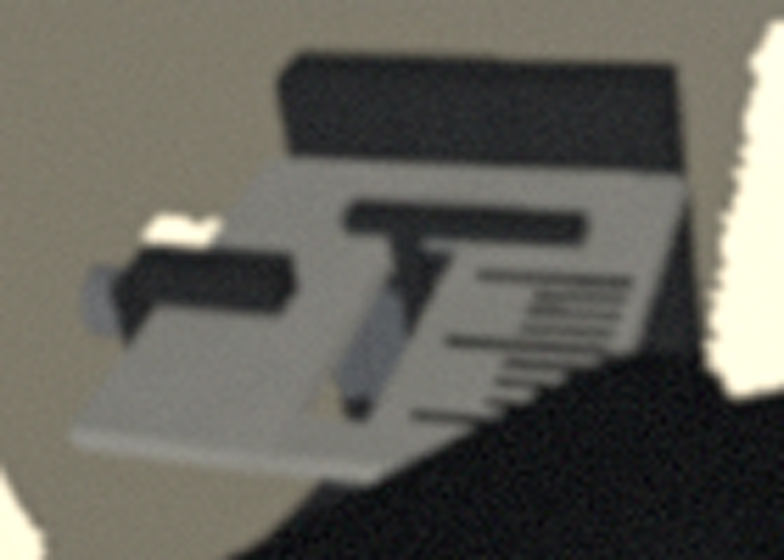

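The bar is at crop columns 345–585 and the index's inner end near column 290. The view is steep, so I'll take a flatter one from beyond the scale.

```bash
python3 -m jog '[[40,0,0,10],[80,-30,0,20],[92,-70,0,30],[92,-110,10,40],[92,-135,20,50],[92,-135,35,60],[92,-135,50,70],[92,-135,60,80],[92,-135,66,90],[92,-135,66,90],[92,-135,66,90]]'
python3 - <<'E'
from h import *
w=capture("wrist");s=read_state();print(s["position"],s["q"].round(2),s["time"])
C=np.array([.609,-.012,0]);x=np.array([.976,-.217,0]);y=np.array([.217,.976,0]);z=np.array([0,0,1.])
P=[wproj(w,C+p[0]*x+p[1]*y+p[2]*z) for p in((.16,.017,.046),(.16,-.017,.046),(.151,.034,.088),(.151,-.034,.088))];print(np.round(P,1))
cv2.imwrite("pics/w2.png",w["pixels"])
q=np.array(P);u0=int(np.clip(q[:,0].min()-40,0,480));v0=int(np.clip(q[:,1].min()-30,0,280))
a=cv2.convertScaleAbs(w["pixels"][v0:v0+120,u0:u0+160],alpha=1.6);print(u0,v0)
cv2.imwrite("pics/w2c.png",cv2.resize(a,None,fx=5,fy=5,interpolation=cv2.INTER_CUBIC))
E
```

```text
time: 3.48
position: [0.8579, -0.0748, 0.0114]
tcp_rot: [[0.087, -0.987, 0.138], [-0.978, -0.059, 0.2], [-0.189, -0.152, -0.97]]
ft_force: [0.2, -0.6, -0.4]
opening: -0.0003
[ 0.85723013 -0.07495842  0.01085288] [-0.23  1.01  1.09  0.28  0.96  2.68] 3.525
[[464.9 376.7]
 [501.3 344.6]
 [466.6 452.3]
 [558.2 400.2]]
424 280
```

View pics/w2c.png

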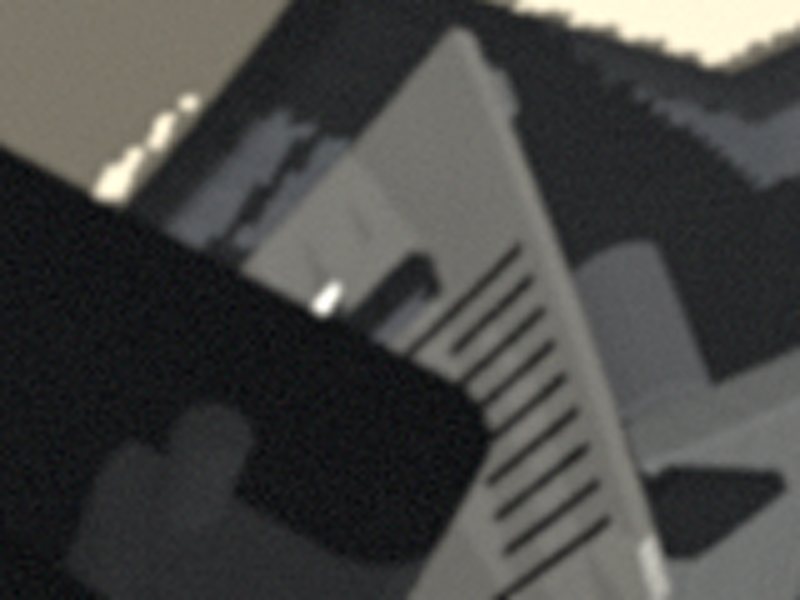

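The last joint reached its range and tilted the tool. I'll back up and turn the other way.

```bash
python3 -m jog '[[0,0,-40,0],[0,0,-80,-10],[0,0,-80,-20],[0,0,-80,-30],[0,0,-80,-40],[0,0,-80,-50],[0,0,-80,-60],[0,0,-80,-70],[0,0,-80,-80],[0,0,-80,-90],[0,0,-80,-90]]'
python3 - <<'E'
from h import *
s=read_state();print(s["q"].round(3),s["position"],s["tcp_rot"].round(3))
E
```

```text
time: 4.9
position: [0.8475, -0.0897, 0.0889]
tcp_rot: [[0.987, 0.089, 0.137], [0.06, -0.978, 0.199], [0.151, -0.188, -0.97]]
ft_force: [0.5, -0.2, 0.0]
opening: 0.0001
[-0.251  0.924  1.086  0.263  1.061  1.123] [ 0.8475317  -0.08967154  0.08886173] [[ 0.987  0.089  0.137]
 [ 0.06  -0.978  0.199]
 [ 0.151 -0.188 -0.97 ]]
```

```bash
python3 -m jog '[[-14,40,8,0],[-27,81,16,0],[-27,81,16,0]]'
python3 - <<'E'
from h import *
w=capture("wrist");s=read_state();print(s["position"],s["time"])
C=np.array([.609,-.012,0]);x=np.array([.976,-.217,0]);y=np.array([.217,.976,0]);z=np.array([0,0,1.])
P=[wproj(w,C+p[0]*x+p[1]*y+p[2]*z) for p in((.16,.017,.046),(.16,-.017,.046),(.151,.034,.088),(.151,-.034,.088))];print(np.round(P,1))
np.save("w3.npy",w,allow_pickle=True)
q=np.array(P);u0=int(np.clip(q[:,0].min()-35,0,480));v0=int(np.clip(q[:,1].min()-25,0,280))
a=cv2.convertScaleAbs(w["pixels"][v0:v0+100,u0:u0+130],alpha=1.6);print(u0,v0)
cv2.imwrite("pics/w3c.png",cv2.resize(a,None,fx=6,fy=6,interpolation=cv2.INTER_CUBIC))
E
```

```text
time: 5.28
position: [0.8291, -0.1701, 0.0516]
tcp_rot: [[0.987, 0.082, 0.135], [0.054, -0.978, 0.199], [0.148, -0.19, -0.971]]
ft_force: [0.5, 0.9, 0.5]
opening: -0.0
[ 0.82990197 -0.16822313  0.05266177] 5.325
[[141.1 300.3]
 [175.  320.4]
 [ 89.8 322. ]
 [160.4 371.9]]
54 275
```

View pics/w3c.png

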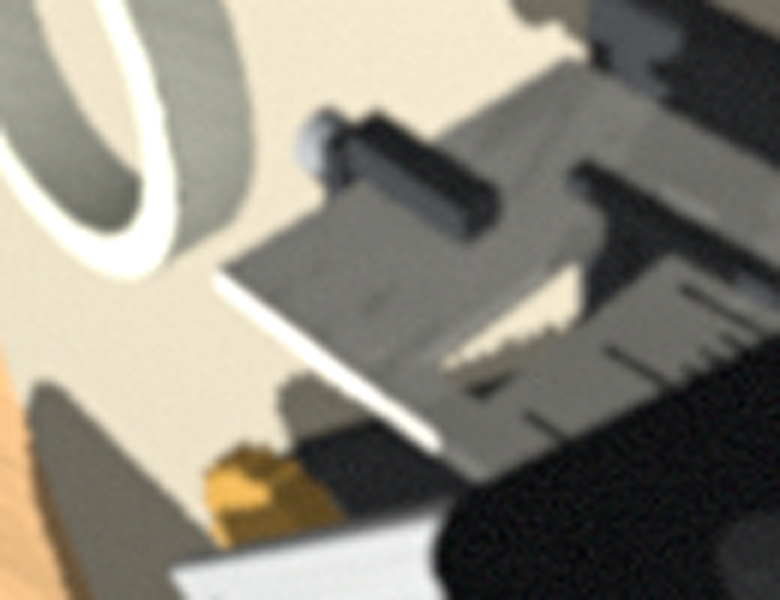

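Run:
```python
from h import *
w=np.load("w3.npy",allow_pickle=True).item()
C=np.array([.609,-.012,0]);x=np.array([.976,-.217,0]);y=np.array([.217,.976,0]);z=np.array([0,0,1.])
def cr(p):
    u,v=wproj(w,C+p[0]*x+p[1]*y+p[2]*z);return round((u-54+.5)*6-.5),round((v-275+.5)*6-.5)
print("scale top",cr((.151,.034,.088)),cr((.148,.034,.088)),cr((.151,-.034,.088)))
print("bar end front bot/top, back bot/top",[cr(p) for p in((.1625,.017,.0435),(.1625,.017,.0485),(.1575,.017,.0435),(.1575,.017,.0485))])
b=np.array([.151,.02,.06])
print("base",cr(b),"8mm up",cr(b+[0,0,.008]),"8mm out",cr(b+[.008,0,0]),"8mm y",cr(b+[0,.008,0]))
def plane(X,Y,m):
    u=54+(X+.5)/6-.5;v=275+(Y+.5)/6-.5
    o,d=wray(w,u,v);t=(m-(o-C)@x)/(d@x);p=o+t*d-C;return np.round([p@y*1e3,p[2]*1e3],1)
for nm,X,Y in(("idx botfront",497,187),("idx mid",487,207),("idx topback",468,240),("idx outer bf",378,112),("bar upper",572,162),("bar lower",580,192),("scaletop",218,272),("scaletop2",440,447)):
    print(nm,[plane(X,Y,m).tolist() for m in(.151,.155,.159,.1625)])
a=cv2.convertScaleAbs(w["pixels"][288:322,106:160],alpha=2.2)
cv2.imwrite("pics/w3d.png",cv2.resize(a,None,fx=14,fy=14,interpolation=cv2.INTER_CUBIC))
```

```text
scale top (217, 285) (220, 303) (641, 584)
bar end front bot/top, back bot/top [(537, 131), (513, 147), (537, 162), (513, 177)]
base (440, 243) 8mm up (400, 270) 8mm out (439, 195) 8mm y (398, 214)
idx botfront [[22.5, 45.5], [19.2, 49.3], [15.8, 53.1], [12.9, 56.4]]
idx mid [[20.6, 49.8], [17.3, 53.5], [14.0, 57.1], [11.1, 60.4]]
idx topback [[17.8, 56.8], [14.6, 60.3], [11.3, 63.8], [8.5, 66.9]]
idx outer bf [[45.5, 46.2], [41.6, 49.9], [37.7, 53.7], [34.2, 57.0]]
bar upper [[18.9, 33.4], [15.6, 37.4], [12.4, 41.5], [9.5, 45.1]]
bar lower [[13.8, 37.7], [10.7, 41.7], [7.5, 45.7], [4.8, 49.1]]
scaletop [[35.6, 86.4], [32.0, 89.2], [28.3, 92.0], [25.1, 94.5]]
scaletop2 [[-4.4, 87.4], [-7.1, 90.2], [-9.8, 93.0], [-12.2, 95.4]]
```

View pics/w3d.png

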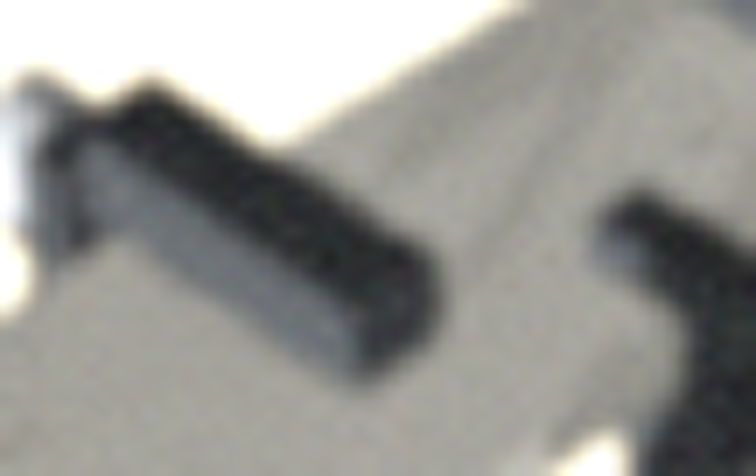

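The view is good: index inner-end corners in the crop are about (415,245) and (365,380), and the bar end is about (620,200). Depth is ambiguous along this one line of sight, so I need a second view from the other side.

```bash
python3 -m jog '[[30,-30,20,-10],[58,-70,35,-20],[58,-83,49,-30],[58,-83,49,-40],[58,-83,49,-50],[58,-83,49,-60],[58,-83,49,-70],[58,-83,49,-80],[58,-83,49,-90],[58,-83,49,-90],[58,-83,49,-90]]'
python3 - <<'E'
from h import *
w=capture("wrist");s=read_state();print(s["position"],s["time"],s["q"].round(2))
C=np.array([.609,-.012,0]);x=np.array([.976,-.217,0]);y=np.array([.217,.976,0]);z=np.array([0,0,1.])
P=[wproj(w,C+p[0]*x+p[1]*y+p[2]*z) for p in((.16,.017,.046),(.16,-.017,.046),(.151,.034,.088),(.151,-.034,.088))];print(np.round(P,1))
np.save("w4.npy",w,allow_pickle=True)
q=np.array(P);u0=int(np.clip(q[:,0].mean()-50,0,540));v0=int(np.clip(q[:,1].mean()-37,0,325))
a=cv2.convertScaleAbs(w["pixels"][v0:v0+75,u0:u0+100],alpha=1.8);print(u0,v0)
cv2.imwrite("pics/w4c.png",cv2.resize(a,None,fx=8,fy=8,interpolation=cv2.INTER_CUBIC))
E
```

```text
time: 6.7
position: [0.8871, -0.071, 0.0303]
tcp_rot: [[-0.086, 0.987, 0.136], [0.978, 0.058, 0.2], [0.189, 0.151, -0.97]]
ft_force: [0.3, -0.1, 0.9]
opening: 0.0
[ 0.88703589 -0.07112339  0.03020618] 6.75 [-0.22  1.04  0.98  0.26  1.05 -0.42]
[[ 93.2 181.6]
 [ 85.9 246. ]
 [ 31.  141. ]
 [ 24.6 299.8]]
8 180
```

View pics/w4c.png

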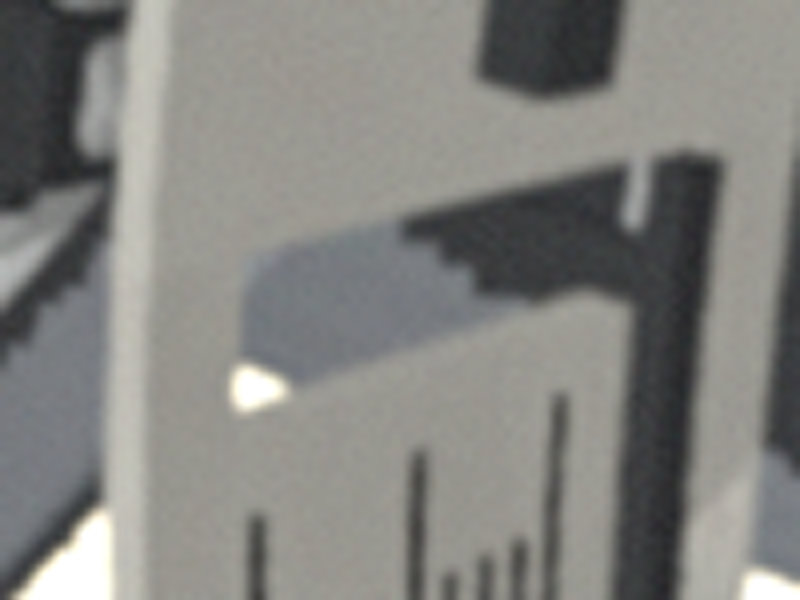

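View 4 shows the index's inner end clearly: top-back (480,75), top-front (543,98), bottom-front (612,85). The bar end's bottom-front corner is at (722,157). I'll triangulate these with view 3.

Run:
```python
from h import *
a=np.load("w3.npy",allow_pickle=True).item();b=np.load("w4.npy",allow_pickle=True).item()
C=np.array([.609,-.012,0]);x=np.array([.976,-.217,0]);y=np.array([.217,.976,0])
f3=lambda X,Y:wray(a,106+(X+.5)/14-.5,288+(Y+.5)/14-.5)
f3c=lambda X,Y:wray(a,54+(X+.5)/6-.5,275+(Y+.5)/6-.5)
f4=lambda X,Y:wray(b,8+(X+.5)/8-.5,180+(Y+.5)/8-.5)
for r in(a,b):
    V=r["view"];o=-V[:3,:3].T@V[:3,3]-C;print("cam",o@x,o@y,o[2])
def tri(n,r1,r2):
    (o1,d1),(o2,d2)=r1,r2
    A=np.c_[d1,-d2];t=np.linalg.lstsq(A,o2-o1,rcond=None)[0];p,q=o1+t[0]*d1,o2+t[1]*d2
    m=(p+q)/2-C;print(n,np.round([m@x*1e3,m@y*1e3,m[2]*1e3],1),"gap",np.round(np.linalg.norm(p-q)*1e3,2))
tri("idx bf",f3(412,243),f4(612,85))
tri("idx tb",f3(355,380),f4(480,75))
tri("idx tf",f3(345,315),f4(543,98))
tri("bar bf",f3(635,188),f4(722,157))
tri("tickL3",f3c(686,290),f4(561,397))
tri("tickL2",f3c(610,350),f4(418,452))
tri("tickL1",f3c(528,413),f4(258,518))
def pl(n,X,Y,m):
    o,d=f4(X,Y);t=(m-(o-C)@x)/(d@x);p=o+t*d-C;print(n,np.round([p@y*1e3,p[2]*1e3],1))
for m in(.151,.155,.159,.1625):
  for n,X,Y in(("idx bf",612,85),("idx tb",480,75),("idx tf",543,98),("bar bf",722,157),("t1",258,518),("t2",418,452),("t3",558,397),("t2b",450,580),("top",160,300)):pl(f"{m} "+n,X,Y,m)
```

```text
cam 0.3163531233289726 -0.11613010428022026 0.20212875063559466
cam 0.24775171784416067 0.04842856276433427 0.18428606790496832
idx bf [162.3  14.3  56.6] gap 0.46
idx tb [155.9  13.9  62. ] gap 0.57
idx tf [161.1  13.9  62.6] gap 0.03
bar bf [163.1   8.5  43.8] gap 0.16
tickL3 [152.8 -10.1  45.1] gap 0.22
tickL2 [152.9 -10.   61.3] gap 0.06
tickL1 [153.2  -9.8  77.5] gap 0.29
0.151 idx bf [ 9.8 40.2]
0.151 idx tb [12.  55.9]
0.151 idx tf [ 9.8 48.4]
0.151 bar bf [ 2.8 23.6]
0.151 t1 [-11.1  75.2]
0.151 t2 [-11.1  59. ]
0.151 t3 [-11.1  42.6]
0.151 t2b [-20.7  54.7]
0.151 top [ 3.2 84.6]
0.155 idx bf [11.4 46.1]
0.155 idx tb [13.5 61.2]
0.155 idx tf [11.4 54. ]
0.155 bar bf [ 4.7 30.2]
0.155 t1 [-8.7 79.7]
0.155 t2 [-8.6 64.1]
0.155 t3 [-8.7 48.5]
0.155 t2b [-17.9  60. ]
0.155 top [ 5.1 88.7]
0.159 idx bf [13.  52.1]
0.159 idx tb [15.  66.5]
0.159 idx tf [13.  59.6]
0.159 bar bf [ 6.6 36.9]
0.159 t1 [-6.2 84.2]
0.159 t2 [-6.2 69.3]
0.159 t3 [-6.2 54.4]
0.159 t2b [-15.   65.4]
0.159 top [ 6.9 92.9]
0.1625 idx bf [14.4 57.3]
0.1625 idx tb [16.4 71.2]
0.1625 idx tf [14.4 64.6]
0.1625 bar bf [ 8.3 42.7]
0.1625 t1 [-4.1 88.1]
0.1625 t2 [-4.  73.9]
0.1625 t3 [-4.  59.5]
0.1625 t2b [-12.5  70.1]
0.1625 top [ 8.6 96.5]
```

Ticks triangulate with 16.2 mm spacing against a true 16, so the scale is sound. The index centre comes out at about 59.5–60 mm, a rise of roughly 13.8 mm and a tilt of about 0.086 rad. Next I go over the pad.

```bash
python3 -m jog '[[8,7,-42,0],[16,13,-84,0],[25,20,-126,0],[42,-30,-130,-5],[59,-80,-135,-10],[76,-130,-139,-16],[93,-180,-143,-16],[110,-230,-148,-16],[128,-281,-152,-16],[145,-332,-157,-16],[145,-332,-157,-16],[145,-332,-157,-16]]'
python3 - <<'E'
from h import *
s=read_state();R=s["tcp_rot"];print(s["time"],R.round(3).tolist(),s["q"].round(2),s["ft_force"].round(2))
w=capture("wrist");print(wproj(w,[.5224,.0073,.057]))
g=w["pixels"].max(2)
V=w["view"];cv2.imwrite("pics/w5.png",w["pixels"])
for z in(.075,.060):
    print(z,R.T@(np.array([.5258,.0203,z])-s["position"])*1e3)
E
```

```text
time: 8.25
position: [0.5258, 0.018, 0.16]
tcp_rot: [[-0.358, 0.924, 0.138], [0.923, 0.328, 0.199], [0.139, 0.198, -0.97]]
ft_force: [0.1, -0.1, -0.2]
opening: -0.0003
8.25 [[-0.358, 0.924, 0.138], [0.923, 0.328, 0.199], [0.139, 0.198, -0.97]] [-0.2   0.41  1.97  0.35  0.7  -0.82] [ 0.12 -0.1  -0.21]
(np.float64(290.66947748559215), np.float64(229.51478836196085))
0.075 [ -9.71264336 -16.06904481  82.93892166]
0.06 [-11.79792763 -19.04559205  97.49198856]
```

View pics/w5.png

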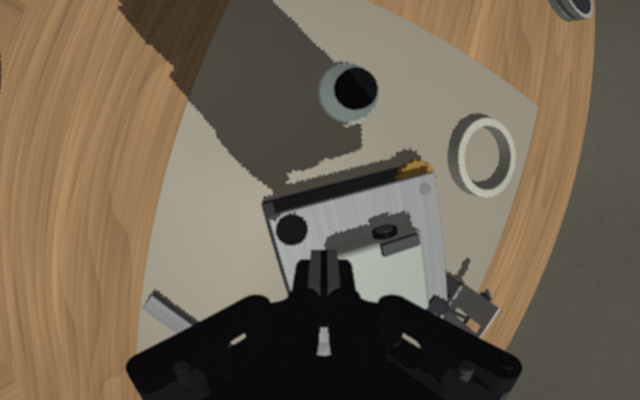

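The wrist view shows the pad at (291,229), exactly where I predicted it. I'll descend to just above it.

```bash
python3 -m jog '[[-3,-5,25,0],[-6,-10,50,0],[-8,-14,70,0],[-10,-16,82,0],[-11,-18,89,0],[-11,-18,92,0],[-11,-18,92,0]]'; python3 -m jog '[[0,0,0.5,0],[0,0,1,0],[0,0,1,0]]'; python3 -m jog '[[0,0,0.5,0],[0,0,1,0],[0,0,1,0]]'
```

```text
time: 9.18
position: [0.525, 0.0204, 0.0652]
tcp_rot: [[-0.359, 0.923, 0.136], [0.923, 0.329, 0.2], [0.139, 0.198, -0.97]]
ft_force: [0.1, -0.4, 0.8]
opening: 0.0002
time: 9.55
position: [0.5249, 0.0207, 0.0641]
tcp_rot: [[-0.359, 0.923, 0.136], [0.923, 0.329, 0.2], [0.14, 0.197, -0.97]]
ft_force: [-0.1, 0.3, 0.0]
opening: -0.0002
time: 9.93
position: [0.525, 0.0209, 0.063]
tcp_rot: [[-0.359, 0.923, 0.136], [0.923, 0.329, 0.2], [0.14, 0.197, -0.97]]
ft_force: [-0.4, 0.2, -0.0]
opening: 0.0003
```

```bash
for i in 1 2 3 4; do python3 -m jog '[[-0.07,-0.1,0.48,0],[-0.14,-0.2,0.97,0],[-0.14,-0.2,0.97,0]]' | egrep 'time|posi|force'; done
```

```text
time: 10.3
position: [0.525, 0.0209, 0.062]
ft_force: [1.0, 0.4, -0.3]
time: 10.68
position: [0.525, 0.0208, 0.061]
ft_force: [-0.2, 0.1, 1.0]
time: 11.05
position: [0.5249, 0.0209, 0.06]
ft_force: [-0.6, 0.0, -0.1]
time: 11.42
position: [0.525, 0.0208, 0.0591]
ft_force: [-0.4, 0.4, 1.1]
```

```bash
for i in 1 2 3; do python3 -m jog '[[-0.07,-0.1,0.48,0],[-0.14,-0.2,0.97,0],[-0.14,-0.2,0.97,0]]' | egrep 'posi|force'; done
python3 - <<'E'
from h import *
print(np.mean([capture("top")is None or read_state()["ft_force"] for _ in range(6)],0), read_state()["position"], read_state()["time"])
E
```

```text
position: [0.525, 0.0208, 0.0581]
ft_force: [-0.3, -0.7, 4.2]
position: [0.5249, 0.0209, 0.057]
ft_force: [-1.3, 0.6, 3.6]
position: [0.5248, 0.0209, 0.056]
ft_force: [-2.1, -0.6, 4.4]
[-2.47316441 -0.03762886  4.48914277] [0.52488603 0.02086096 0.0560307 ] 12.85
```

Contact came at z≈0.0587 (force jumped to 4 N, the spring preload). I'll press on following the pad's arc to about 10 mm of pointer rise, then check the tilt by tracking projector features in the scene camera.

```bash
python3 -m jog '[[-0.05,-0.25,0.8,0],[-0.1,-0.5,1.6,0],[-0.15,-0.75,2.4,0],[-0.2,-1,3.16,0],[-0.2,-1,3.16,0]]' | egrep 'time|posi|force'
cat > flow.py <<'E'
from h import *
from scipy.optimize import least_squares
s=capture("scene");st=read_state();print(st["time"],st["position"].round(4),st["ft_force"].round(1))
a=cv2.imread("pics/scene1.png",0);b=cv2.cvtColor(s["pixels"],cv2.COLOR_BGR2GRAY)
P=np.array([.5224,.0073,0]);ex=np.array([.968,-.25,0]);ey=np.array([.25,.968,0]);ez=np.array([0,0,1.]);C=P+.09*ex
def rot(p,t):  # world point at rest -> tilted
    q=p-C;X=q@ex;Y=q@ey;Z=q[2]-.046
    return C+ey*Y+ex*(X*np.cos(t)-Z*np.sin(t))+ez*(.046+Z*np.cos(t)+X*np.sin(t))
def track(h,poly,n=25):
    m=np.zeros_like(a);cv2.fillPoly(m,[np.int32([proj(s,list((C+X*ex+Y*ey)[:2])+[h]) for X,Y in poly])],255)
    p0=cv2.goodFeaturesToTrack(a,n,.03,4,mask=m)
    p1,ok,_=cv2.calcOpticalFlowPyrLK(a,b,p0,None,winSize=(11,11));p2,ok2,_=cv2.calcOpticalFlowPyrLK(b,a,p1,None,winSize=(11,11))
    g=(ok.ravel()>0)&(np.abs(p2-p0).max((1,2))<.15);return p0[g,0],p1[g,0]
for nm,h,poly in(("projtop",.088,[(-.066,0),(0,.066),(.066,0),(0,-.066)]),("bar",.046,[(.152,-.025),(.152,.02),(.166,.02),(.166,-.025)])):
    A,B=track(h,poly)
    est=[]
    for u,v in zip(A,B):
        o=onz(s,*u,h)
        r=least_squares(lambda t:np.array(proj(s,rot(o,t[0])))-v,[.05])
        p=np.array(proj(s,rot(o,.086)))-u
        est.append(r.x[0]);print(nm,u.round(1),"flow",(v-u).round(2),"at.086",p.round(2),"th",r.x[0].round(3),"res",np.sqrt(2*r.cost).round(2))
    if est:print(nm,"median",np.median(est))
# static reference
A=cv2.goodFeaturesToTrack(a[100:320,330:440].copy(),20,.1,5)+np.float32([330,100])
B,ok,_=cv2.calcOpticalFlowPyrLK(a,b,A,None,winSize=(11,11));print("static",np.median((B-A)[:,0],0))
cv2.imwrite("pics/s_%d.png"%(st["time"]*100),s["pixels"])
E
python3 flow.py
```

```text
time: 13.48
position: [0.5246, 0.0209, 0.0528]
ft_force: [-2.4, -0.2, 6.2]
13.525 [0.5246 0.021  0.0528] [-2.3  0.4  5.9]
projtop [314. 245.] flow [-0.79 -1.37] at.086 [-1.53 -2.53] th 0.047 res 0.02
projtop [271. 248.] flow [-0.19 -0.15] at.086 [-1.38 -1.37] th 0.01 res 0.05
projtop median 0.02845586089630285
bar [353. 287.] flow [ 0.51 -0.5 ] at.086 [ 0.41 -2.85] th 0.018 res 0.41
bar [345. 295.] flow [ 0.09 -0.03] at.086 [ 0.29 -2.74] th 0.001 res 0.11
bar [361. 287.] flow [-0.19 -0.16] at.086 [ 0.57 -3.04] th 0.002 res 0.19
bar [348. 299.] flow [ 0.38 -0.72] at.086 [ 0.36 -2.85] th 0.024 res 0.25
bar median 0.010427676537505266
static [-0.02819824 -0.10418701]
```

Run:
```python
import cv2,numpy as np,glob
f=glob.glob("pics/s_1*.png")[0];print(f)
a=cv2.imread("pics/scene1.png");b=cv2.imread(f)
c=[cv2.resize(i[190:310,240:380],None,fx=2.8,fy=4.2,interpolation=cv2.INTER_CUBIC) for i in(a,b)]
cv2.imwrite("pics/cmp.png",np.hstack(c))
```

```text
pics/s_1352.png
```

View pics/cmp.png

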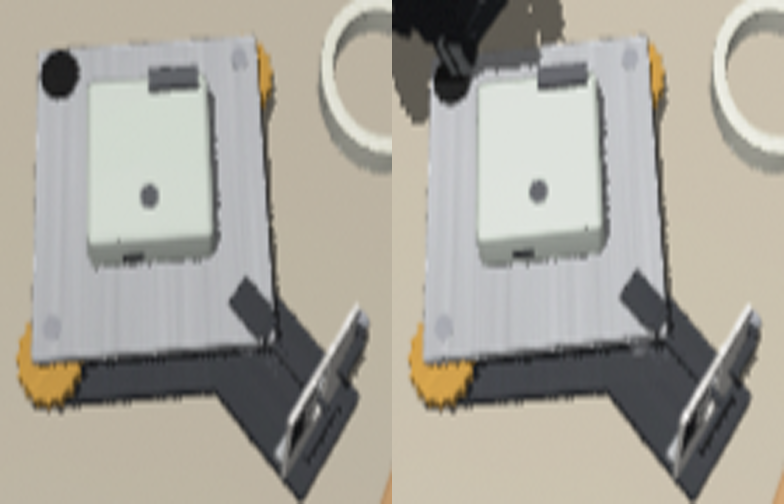

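The fingertip rests on the pad edge-on and the projector is unobscured; its dot has moved about (-1.1,-1.2) px. I'll use sub-pixel centroids of the dot and the projector's white top.

```bash
cat > cen.py <<'E'
from h import *
from scipy.optimize import brentq
import sys
P=np.array([.5224,.0073,0]);ex=np.array([.968,-.25,0]);ey=np.array([.25,.968,0]);ez=np.array([0,0,1.]);C=P+.09*ex
def rot(p,t):
    q=p-C;X=q@ex;Y=q@ey;Z=q[2]-.046
    return C+ey*Y+ex*(X*np.cos(t)-Z*np.sin(t))+ez*(.046+Z*np.cos(t)+X*np.sin(t))
def feats(im):
    g=im.astype(float).mean(2)
    r=g[229:246,284:303];bg=np.median(r);wt=np.clip(bg-25-r,0,None)
    yy,xx=np.mgrid[229:246,284:303];dot=np.array([(wt*xx).sum(),(wt*yy).sum()])/wt.sum()
    # subpixel edges of the white top: left edge per row (rows 222-238), averaged
    out=[]
    for v in range(220,240):
        p=g[v,262:284];d=np.abs(np.diff(p));d[d<6]=0;out.append(262.5+(d*np.arange(21)).sum()/d.sum())
    # white->bezel bottom edge per column
    return dot,np.median(out)
s=capture("scene");st=read_state();print(st["time"],st["position"].round(4),st["ft_force"].round(1))
a=cv2.imread("pics/scene1.png");d0,e0=feats(a)
D=[feats(s["pixels"])]+[feats(capture("scene")["pixels"]) for _ in range(2)]
d1=np.mean([x[0] for x in D],0);e1=np.mean([x[1] for x in D])
o=onz(s,*d0,.0875);print("dot",d0,d1,d1-d0,"mountxy",(o-C)@ex,(o-C)@ey,"edge",e1-e0)
base=np.array(proj(s,o))
for t in(.05,.0864):
    p=np.array(proj(s,rot(o,t)))-base;print(t,"pred",p,"theta",t*((d1-d0)@p)/(p@p))
E
python3 cen.py
```

```text
13.575 [0.5246 0.0209 0.0528] [-2.1 -0.   6. ]
dot [292.88779616 236.27834898] [292.25192452 235.68383028] [-0.63587163 -0.5945187 ] mountxy 0.017562296654005206 -0.013239430514240404 edge -1.3823451231544936
0.05 pred [-0.82007144 -0.91733078] theta 0.03523188114312338
0.0864 pred [-1.42422668 -1.57261806] theta 0.03532690109380279
```

```bash
sed -i 's/r=g\[229:246,284:303\].*/r=g[229:242,286:299];bg=np.percentile(r,80);wt=np.clip(bg-12-r,0,None)/; s/mgrid\[229:246,284:303\]/mgrid[229:242,286:299]/' cen.py; python3 cen.py
```

```text
13.725 [0.5246 0.0209 0.0528] [-3.  -0.1  6.6]
dot [292.90910174 236.27364784] [291.8414198  235.14722012] [-1.06768194 -1.12642773] mountxy 0.01758360710173698 -0.013205551014908544 edge -1.3802497824499937
0.05 pred [-0.82011198 -0.91760034] theta 0.06302858638213775
0.0864 pred [-1.42430519 -1.57309732] theta 0.06317350619839218
```

The image tilt (0.063) agrees with the kinematics (0.064). The last 2.2 mm goes to a pointer rise of about 14 mm, then I hold.

```bash
python3 -m jog '[[-0.02,-0.15,0.45,0],[-0.03,-0.3,0.9,0],[-0.05,-0.5,1.3,0],[-0.06,-0.65,1.7,0],[-0.07,-0.77,2.0,0],[-0.07,-0.77,2.1,0],[-0.07,-0.77,2.1,0]]' | egrep 'time|posi|force'; python3 cen.py
```

```text
time: 14.7
position: [0.5245, 0.021, 0.0507]
ft_force: [-1.7, 0.8, 7.0]
14.75 [0.5245 0.021  0.0507] [-1.7 -0.5  6. ]
dot [292.90910174 236.27364784] [291.46604726 234.81696435] [-1.44305448 -1.45668349] mountxy 0.01758360710173698 -0.013205551014908544 edge -1.0556632749051005
0.05 pred [-0.82011198 -0.91760034] theta 0.08319565321377555
0.0864 pred [-1.42430519 -1.57309732] theta 0.08339881680601313
```

```bash
python3 -m jog '[[-0.03,-0.04,0.1,0],[-0.03,-0.04,0.2,0],[-0.03,-0.04,0.2,0],[-0.03,-0.04,0.2,0],[-0.03,-0.04,0.2,0],[-0.03,-0.04,0.2,0],[-0.03,-0.04,0.2,0],[-0.03,-0.04,0.2,0],[-0.03,-0.04,0.2,0],[-0.03,-0.04,0.2,0],[-0.03,-0.04,0.2,0],[-0.03,-0.04,0.2,0]]' | egrep 'time|posi|force'; python3 cen.py
python3 -m jog '[[0.05,0.14,-0.5,0],[0.1,0.27,-1,0],[0.15,0.4,-1.5,0],[0.2,0.54,-2,0],[0.25,0.67,-2.5,0],[0.3,0.8,-3,0],[0.35,0.94,-3.5,0],[0.4,1.07,-4,0],[0.45,1.2,-4.5,0],[0.5,1.34,-5,0],[0.55,1.47,-5.5,0],[0.6,1.6,-6,0]]' | egrep 'time|posi|force'
python3 -m jog '[[0.04,0.1,-0.35,0],[0.08,0.18,-0.7,0],[0.11,0.26,-1,0],[0.14,0.33,-1.3,0],[0.17,0.4,-1.6,0],[0.2,0.46,-1.9,0],[0.23,0.53,-2.2,0],[0.26,0.6,-2.5,0],[0.3,0.68,-2.8,0],[0.34,0.76,-3.1,0],[0.38,0.84,-3.4,0],[0.42,0.92,-3.7,0]]' | egrep 'time|posi|force'; python3 cen.py
```

```text
time: 16.35
position: [0.5244, 0.021, 0.0505]
ft_force: [-1.5, 0.5, 6.5]
16.4 [0.5244 0.021  0.0505] [-1.8  0.6  6.5]
dot [292.90910174 236.27364784] [291.44075115 234.75624057] [-1.46835059 -1.51740727] mountxy 0.01758360710173698 -0.013205551014908544 edge -1.1064606482932504
0.05 pred [-0.82011198 -0.91760034] theta 0.0857199867320835
0.0864 pred [-1.42430519 -1.57309732] theta 0.08592280961031447
time: 18.0
position: [0.5248, 0.0208, 0.0566]
ft_force: [-1.1, -0.3, 4.6]
time: 19.5
position: [0.5246, 0.0209, 0.0603]
ft_force: [-0.5, 0.2, -0.6]
19.55 [0.5247 0.0209 0.0604] [-0.3 -0.4  0.4]
dot [292.90910174 236.27364784] [292.9076303  236.27714879] [-0.00147144  0.00350095] mountxy 0.01758360710173698 -0.013205551014908544 edge -0.0661084633683231
0.05 pred [-0.82011198 -0.91760034] theta -6.621422065869531e-05
0.0864 pred [-1.42430519 -1.57309732] theta -6.545413278942994e-05
```

The plate is home again: the dot is back within 0.004 px and the force is about zero. I'll take the hand away.

```bash
python3 -m jog '[[0.7,1,-5,0],[2,3,-15,0],[5,7,-35,0],[9,13,-65,0],[14,20,-97,0],[14,20,-97,0],[14,20,-97,0]]' | egrep 'time|posi|force'
python3 - <<'E'
from h import *
a=cv2.imread("pics/scene1.png");b=capture("scene")["pixels"]
for n,(v,u) in{"mount/scale":(slice(235,310),slice(310,375)),"tape":(slice(185,235),slice(350,405)),"bottle":(slice(150,190),slice(285,318)),"weight":(slice(240,318),slice(168,225))}.items():
    s,r=cv2.phaseCorrelate(np.float32(a[v,u].mean(2)),np.float32(b[v,u].mean(2)));print(n,np.round(s,2),round(r,2))
job_done()
E
```

```text
time: 20.52
position: [0.5248, 0.021, 0.1604]
ft_force: [-0.3, 0.7, -0.1]
mount/scale [0.02 0.5 ] 1.01
tape [-0.02  0.06] 0.99
bottle [-0.06  0.28] 0.8
weight [ 0.01 -0.  ] 1.0
the job is handed in; nothing more can be done
```

I pressed the thumb pad until I estimated the pointer was level with the index, held it about 1.5 s, and let the plate come up slowly under the finger. The hand is clear and the job went in at about 20.5 s. No camera could see the pointer beside the index while the arm was pressing, so I never directly saw them level.

- **Index height:** triangulated from two wrist views at about 14 mm above the pointer's rest height, give or take about 0.6 mm. Estimates ran from 13.2 to 15.3 mm depending on which corners I used.
- **Pressed position:** the pad went down about 8.2 mm under 6–7 N. That is about 14 mm of pointer rise by arm position, and 13.7 mm by tracking the dot on the projector (0.086 rad).
- **Release:** the plate came up at about 4 mm/s at first and then about 2.5 mm/s. The dot returned to within 0.004 px of its starting place, and the force on the hand fell to zero.
- **Other things in the scene:** the last picture showed the tape roll and paperweight unmoved. The mount/scale patch read a 0.5 px vertical shift and the bottle patch 0.28 px (weaker match). The dot's return says the mount did not move, and the arm never went near the bottle. Changed shadows probably explain both, but I did not check further.

**Mishap:** while looking for a good view, the last joint hit its limit and left the tool leaning about 14°. I pressed with the finger at that lean.

I viewed 12 pictures, two over the budget of 10.

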